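# Ring for the waiter and point out which teapot goes on which stand

## Robot

A 7-joint arm with a two-finger parallel gripper is mounted at the origin on the work surface. World frame = base frame: x ahead of the robot, y to its left, z up, the work surface at z = 0. Lengths are in mm, angles in degrees, forces in N, time in s.
With the tool pointing down it reaches from about 425 to 875 mm from the base axis. Payload 9.9 kg.
Tool frame: the origin (TCP) lies between the finger pads, 19 mm behind the fingertips; this is the grasp point; z points along the fingers, y is the line along which they close (so a half turn about z gives the same grasp; the last joint's range is limited). The gripper opens to 85 mm and grips with 20 to 120 N. Pads are 22 mm wide; open, the fingers measure 114 mm over their backs; the gripper's body (76 mm by 85 mm) begins 54 mm behind the grasp point. The pads swing forward as they close: fully open they stand 13 mm farther back than shut.
Start: joints at [58.625, 32.985, 1.427, 82.34, -0.859, 64.687, -3.237], TCP at [301.966, -603.694, 249.989] pointing down, gripper open.
Joint ranges: [-157.87, 157.87], [-19.46, 123.44], [-87.15, 90], [11.01, 140.99], [-62.26, 242.26], [9.8, 113.94], [-161.44, 161.44]. Speed limits (degrees/s): [127.2, 127.2, 172.46, 172.46, 180, 180, 180].

## Interface

Orientations are given as [roll, pitch, yaw] about the fixed x, y, z axes, in that order (R = Rz(yaw) Ry(pitch) Rx(roll)).
In Python, from station import * gives the robot as it stands.
- The arm moves only by the tool play_rows, never from a script. Its argument "plan" is a list of rows, each an object with "offset": the shift along the tool's x, y, z in cm, a list of three; "angular": the turn, a rotation vector about the tool's x, y, z in rad, a list of three; "gripper": the finger opening in cm, from 0 to 8.54. In form: [{"offset": [x, y, z], "angular": [wx, wy, wz], "gripper": gripper}, ...]. A call has 1 to 5 rows; each row shifts and turns the commanded pose from where the row before left it, along the tool's axes as they then stand; what a row does not reach is not made up. A row lasts 1/8 s, in which the tool goes at most 62.5 mm and 10.7 degrees, less where a joint would pass 70% of its speed; a pose out of reach is approached as far as the arm can. A call is refused whole if a number of a shift passes 6.25 or a number of a turn 0.188, either way. A call with a gripper value outside its range is refused whole. The fingers move at their own pace and stop on an object; "force" is the grip in N (left out, the last holds). Time passes only in rows, so rows that do not move let the fingers close. It gives the time, the measured TCP pose, the force, the opening and the grip force at its end, in the units of the state.
- get_state(): the state, without advancing time (a new reading comes with each control period).
- camera(name): name is "scene" or "top"; returns a dict with "frame" (480x640x3 uint8, red, green, blue), "K" (3x3 intrinsics, pixels), "extrinsics" (4x4, takes a point from world to camera coordinates). Camera axes: x right, y up, looking along -z (the intrinsics and any distortion apply to the point x, -y, -z); pixel columns grow to the right and rows downward; lengths in mm; the calibration is good to about 2 mm. A picture is of the moment at which its call begins. There is no depth.
- finish_job(): hands the job in; it is judged then, once.
The state is a dict: "t": time; "joint_pos": joint angles; "joint_vel": joint speeds; "joint_torque": joint torques, N m; "position": TCP position; "tool_rot": TCP orientation; "ft_force": force on the tool from outside, world axes, zero at the start; "moment": the same for the moment, N m; "finger_gap": opening from 0.0 (shut) to 1.0 (fully open); "finger_force": force on a finger pad.
Only numpy, scipy, OpenCV 4.12 (cv2) and the standard library are available. Lean on these libraries where they do the work, as an engineer would, in place of code of your own. Each camera call takes 0.05 s, during which the arm holds its last target. There are 200 camera calls.

## Task

Ring the counter bell by pressing its plunger right down with the fingertips and letting it go, then show the waiter what to serve: point down at the lid knob of the green-lidded teapot, fingertips two or three centimetres above it, and stay there for two seconds. Then point down in the same way at the middle of the cork pot stand for two seconds, and finish there, still pointing. Do not touch, shift or lift any of the crockery, the pot stands or the teaspoon, and do not bring the hand down over the other teapots or the slate stand, as if pointing at them.

Things in the scene. Friction and masses are not known exactly. Their poses are not given: they have to be found in the camera images.
- bell: counter bell screwed to the table (it cannot be moved): black base 84 mm across, steel dome 80 mm across and 44 mm tall, brass plunger 20 mm across in the middle on top. Origin: centre of the underside, z up.
- bell_top (a point): centre of the flat top of the bell's plunger: 56 mm above the table when up; it moves down with the plunger.
- bell_plunger (a joint): how far the bell's plunger is pressed down: 0 = up, 0.006 m = right down. A spring pushes it back: about 1.4 N to start it, about 4 N right down.
- pot_green: white china teapot with ivy leaves and a green lid and lid knob; THE ONE TO POINT AT; body 114 mm across, 125 mm tall to the top of the knob, reaching 106 mm to the spout end (+x) and 94 mm to the handle (-x). Loose, 0.5 kg. Origin: centre of its underside, z up.
- pot_green_knob (a point): top of the green teapot's lid knob (knob 22 mm across), 125 mm above the pot's underside, on its vertical axis.
- pot_yellow: white china teapot with ivy leaves and a yellow lid and lid knob; another order; body 114 mm across, 125 mm tall to the top of the knob, reaching 106 mm to the spout end (+x) and 94 mm to the handle (-x). Loose, 0.5 kg. Origin: centre of its underside, z up.
- pot_red: white china teapot with ivy leaves and a red lid and lid knob; another order; body 114 mm across, 125 mm tall to the top of the knob, reaching 106 mm to the spout end (+x) and 94 mm to the handle (-x). Loose, 0.5 kg. Origin: centre of its underside, z up.
- pot_yellow_knob (a point): top of the yellow teapot's lid knob, 125 mm above its underside.
- pot_red_knob (a point): top of the red teapot's lid knob, 125 mm above its underside.
- cork_stand: THE STAND TO POINT AT: round pot stand of brown cork, 110 mm across, 10 mm thick, loose, 0.3 kg. Origin: centre of its underside, z up.
- cork_stand_top (a point): centre of the cork stand's top face, 10 mm above its underside.
- slate_stand: round pot stand of near-black slate, 110 mm across, 10 mm thick, loose, 0.3 kg, not wanted now. Origin: centre of its underside, z up.
- slate_stand_top (a point): centre of the slate stand's top face, 10 mm above its underside.
- saucer: white saucer with a gilt rim, 124 mm across, 12 mm thick, under the cup; leave alone. Origin: centre of its underside.
- cup: white teacup, 80 mm across, 65 mm tall, standing on the saucer; leave alone. Origin: centre of its underside.
- sugar_bowl: white china bowl of sugar lumps, 88 mm across, 55 mm tall; leave alone. Origin: centre of its underside.
- milk_jug: white china milk jug, 68 mm across, 75 mm tall; leave alone. Origin: centre of its underside.
- teaspoon: steel teaspoon 130 mm long lying among the stands and the bell; leave alone. Origin: at its middle, underside, x along its length.

How it is judged (in metres and radians):
On the way, in this order (a step that is already met when the one before it is completed fails the run):
1. the bell is rung: its plunger is pressed down at least 4.5 mm by the fingers (value of joint bell_plunger above 0.0045 m and contact force between the fingers and bell above 0.5 N), for 0.02 s.
2. the bell is let go and the tool points down at the green teapot's knob for 1.5 s, touching nothing: tool point within 25 mm of the knob's axis and 20 to 80 mm above its top (horizontal distance between the grasp point and pot_green_knob below 0.025 m and z of the grasp point in the frame of pot_green between 0.145 and 0.205 m and angle between the grasp point's own z axis and vertical above 2.3 rad and contact force between each of the arm, the fingers and anything else below 0.3 N and value of joint bell_plunger below 0.0015 m), for 1.5 s.
3. the tool points down at the cork stand for 1.5 s, touching nothing: tool point within 30 mm of its centre and 20 to 80 mm above its top (horizontal distance between the grasp point and cork_stand_top below 0.03 m and z of the grasp point in the frame of cork_stand between 0.03 and 0.09 m and angle between the grasp point's own z axis and vertical above 2.3 rad and contact force between each of the arm, the fingers and anything else below 0.3 N), for 1.5 s.
At the end, for the whole second after the job is handed in: The tool still points down (within about 48 degrees of straight down) at the cork stand, its tool point within 30 mm of the centre and 20 to 80 mm above its top, touching nothing; the bell's plunger is up again, and every loose thing rests within 10 mm of where it began (all of step 3 and value of joint bell_plunger below 0.0015 m and distance of each of pot_green, pot_yellow, pot_red, cork_stand, slate_stand, saucer, cup, sugar_bowl, milk_jug, teaspoon from where it was at the start of the episode below 0.01 m and linear speed of each of pot_green, pot_yellow, pot_red, cork_stand, slate_stand, saucer, cup, sugar_bowl, milk_jug, teaspoon below 0.02 m/s).
It fails at once if the robot touches any loose thing (teapots, stands, saucer, cup, sugar bowl, milk jug, teaspoon) with more than 0.5 N (contact force between any of the arm, the fingers and pot_green above 0.5 N or contact force between any of the arm, the fingers and pot_yellow above 0.5 N or contact force between any of the arm, the fingers and pot_red above 0.5 N or contact force between any of the arm, the fingers and cork_stand above 0.5 N or contact force between any of the arm, the fingers and slate_stand above 0.5 N or contact force between any of the arm, the fingers and saucer above 0.5 N or contact force between any of the arm, the fingers and cup above 0.5 N or contact force between any of the arm, the fingers and sugar_bowl above 0.5 N or contact force between any of the arm, the fingers and milk_jug above 0.5 N or contact force between any of the arm, the fingers and teaspoon above 0.5 N).
It fails at once if a loose thing is moved or lifted more than 10 mm (distance of any of pot_green, pot_yellow, pot_red, cork_stand, slate_stand, saucer, cup, sugar_bowl, milk_jug, teaspoon from where it was at the start of the episode above 0.01 m).
It fails at once if the tool points down at another teapot or the slate stand: tool point within 25 mm of its axis and 20 to 80 mm above its top ((horizontal distance between the grasp point and pot_yellow_knob below 0.025 m and z of the grasp point in the frame of pot_yellow between 0.145 and 0.205 m and angle between the grasp point's own z axis and vertical above 2.3 rad) or (horizontal distance between the grasp point and pot_red_knob below 0.025 m and z of the grasp point in the frame of pot_red between 0.145 and 0.205 m and angle between the grasp point's own z axis and vertical above 2.3 rad) or (horizontal distance between the grasp point and slate_stand_top below 0.025 m and z of the grasp point in the frame of slate_stand between 0.03 and 0.09 m and angle between the grasp point's own z axis and vertical above 2.3 rad)).
It also fails if it takes over 51 s, if anything falls off the work surface, if the arm or the gripper's body presses on something with over 40 N, if the wrist force passes 120 N, or if a joint passes its speed limit or range.

## Working session

There is one attempt and no reset: what is moved stays moved. The work goes in short steps, Python scripts to look and compute and a tool call to move; the robot and the scene stay as the last step left them, time stands still between calls to the robot, and variables do not carry over. Pictures are saved under pics/ and viewed, at most 10 in all, crops included, and the job is handed in when it is done.

Besides the shell and the picture viewer there is one more tool, called as name(argument=value, ...) on one line, values as JSON. play_rows: Moves the arm, as the interface text tells. Its arguments: {"type":"object","properties":{"plan":{"type":"array","items":{"type":"object","properties":{"offset":{"type":"array","items":{"type":"number"}},"angular":{"type":"array","items":{"type":"number"}},"gripper":{"type":"number"}}}},"force":{"type":"number"}},"required":["plan"]}

```bash
mkdir -p pics
python3 - <<'E'
from station import *
import cv2,pickle
d={n:camera(n) for n in("scene","top")}
pickle.dump(d,open('c.pkl','wb'))
for n in d:
    cv2.imwrite(f'pics/{n}.png',cv2.resize(d[n]['frame'][:,:,::-1],(800,600),interpolation=cv2.INTER_CUBIC)); print(n,d[n].keys(),d[n]['K'],d[n]['extrinsics'])
s=get_state();print(s)
E
```

```text
scene dict_keys(['frame', 'K', 'extrinsics']) [[618.40016927   0.         310.19698801]
 [  0.         618.40016927 241.09297392]
 [  0.           0.           1.        ]] [[ 6.49068942e-01  7.60607667e-01 -1.36192728e-02 -4.14435286e+02]
 [-6.55949668e-01  5.68646117e-01  4.96358365e-01  3.52917981e+02]
 [ 3.85278525e-01 -3.13237242e-01  8.68010881e-01 -2.01392349e+03]
 [ 0.00000000e+00  0.00000000e+00  0.00000000e+00  1.00000000e+00]]
top dict_keys(['frame', 'K', 'extrinsics']) [[467.30727417   0.         311.78121924]
 [  0.         467.30727417 231.24159985]
 [  0.           0.           1.        ]] [[-2.58181542e-02 -9.99594450e-01  1.20149059e-02  5.45241985e+00]
 [ 9.79943120e-01 -2.29312281e-02  1.97953632e-01 -5.91811977e+02]
 [-1.97597835e-01  1.68847217e-02  9.80137746e-01 -1.23760667e+03]
 [ 0.00000000e+00  0.00000000e+00  0.00000000e+00  1.00000000e+00]]
{'t': 0.1, 'joint_pos': array([58.62473597, 33.02682232,  1.42396832, 82.38332091, -0.8600254 ,
       64.68653949, -3.23830036]), 'joint_vel': array([ 0.15020635, -0.08147056, -0.07707704, -0.10130732,  0.05140538,
       -0.04189391,  0.12710967]), 'joint_torque': array([ 6.29475559e-03, -7.67289591e+01,  2.25721121e+00, -2.86606514e+01,
        1.57255994e-02,  8.52158671e-03, -1.89702189e-05]), 'position': array([ 301.79246368, -603.33600203,  249.23049503]), 'tool_rot': array([-1.79913989e+02,  4.02785570e-03,  2.65741055e+01]), 'ft_force': array([ 0.32229424, -0.37151662,  0.3959082 ]), 'moment': array([ 0.06113678, -0.01680227, -0.03183524]), 'finger_force': 0.0, 'finger_gap': 1.0029224687361908}
```

View pics/top.png

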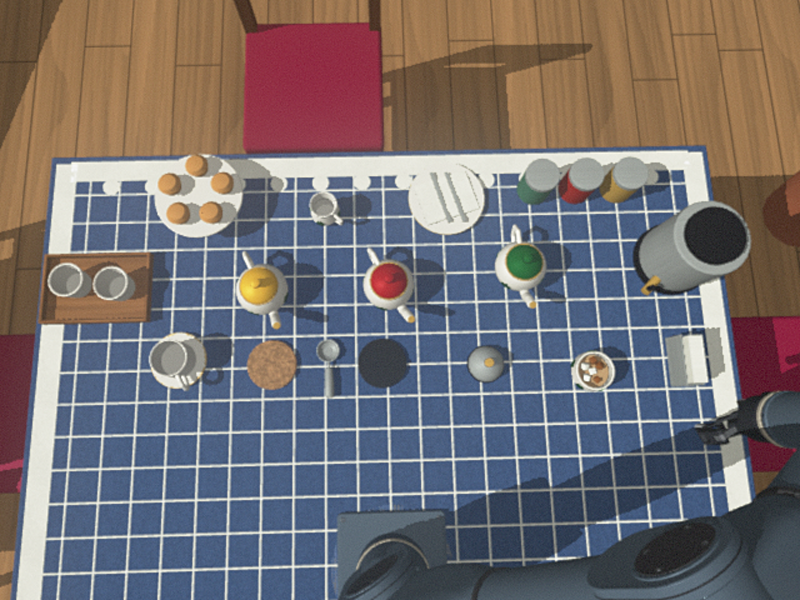

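View pics/scene.png

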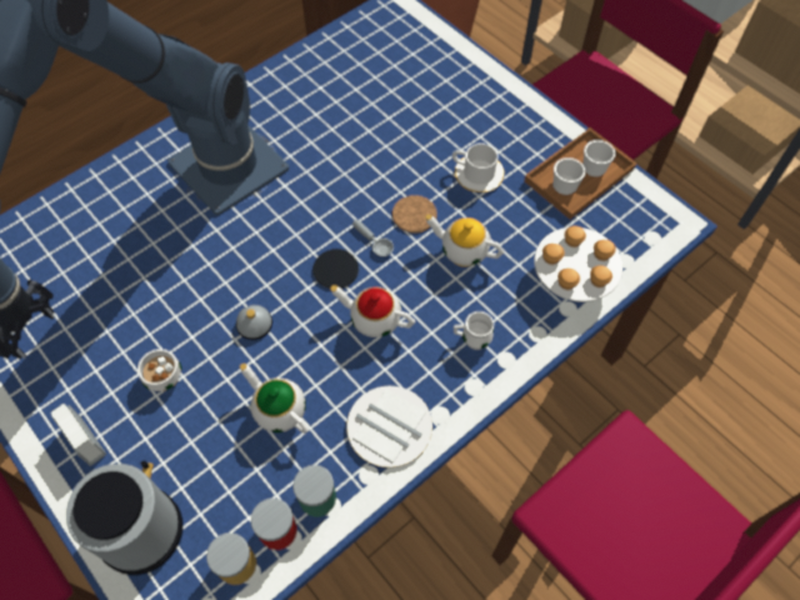

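The top view shows the bell plunger near (489,363), the green knob near (525,260), the cork at (272,365), the slate at (383,363) and the red pot at (388,283). The scene view shows the bell at (252,315), the green knob at (278,392) and the cork at (414,213). Next I'll enlarge these.

Run:
```python
import cv2,pickle,numpy as np
d=pickle.load(open('c.pkl','rb'))
def crop(n,u,v,h=20):
    u,v=int(u*.8),int(v*.8)
    c=d[n]['frame'][v-h:v+h,u-h:u+h,::-1]
    c=cv2.resize(c,(260,260),interpolation=cv2.INTER_CUBIC)
    for k in range(0,40,5):
        cv2.line(c,(int(k*6.5),0),(int(k*6.5),260 if k==20 else 6),(0,255,255),1);cv2.line(c,(0,int(k*6.5)),(260 if k==20 else 6,int(k*6.5)),(0,255,255),1)
    print(n,u-h,v-h); return c
A=np.hstack([crop('top',489,363),crop('top',524,262),crop('top',272,365)])
B=np.hstack([crop('scene',252,315),crop('scene',278,395),crop('scene',414,213)])
cv2.imwrite('pics/m.png',np.vstack([A,B]))
```

```text
top 371 270
top 399 189
top 197 272
scene 181 232
scene 202 296
scene 311 150
```

View pics/m.png

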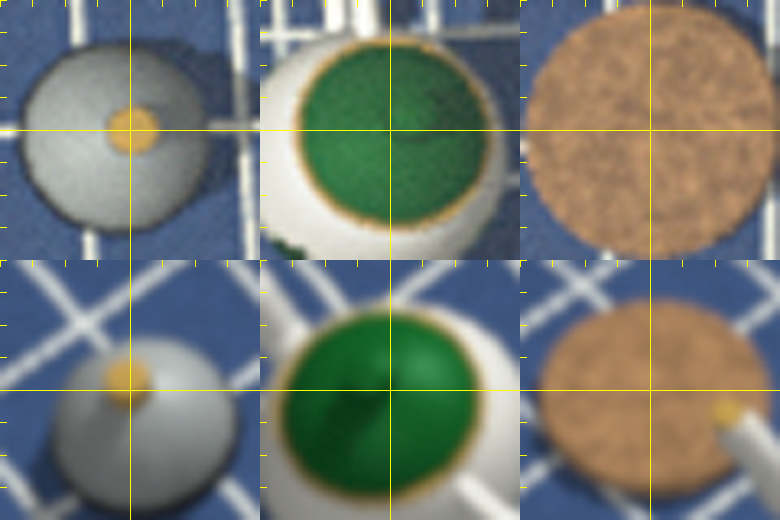

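The crops show the brass plunger at top px (391.3,290) and scene px (200.5,249.7). The green lid rim is centred at (419.7,209.7) and (220.3,318.3), and the cork at (217.2,292.1) and (331.6,171.1).

```bash
cat > h.py <<'E'
import numpy as np,pickle,cv2
d=pickle.load(open('c.pkl','rb'))
F=np.diag([1,-1,-1,1.])
P={n:d[n]['K']@(F@d[n]['extrinsics'])[:3] for n in d}
def ray(n,u,v,z):
    p=P[n]; A=np.c_[p[:,0],p[:,1],-np.array([u,v,1])]
    return np.linalg.solve(A,-(p[:,2]*z+p[:,3]))[:2].round(1)
def tri(a,b):
    X=cv2.triangulatePoints(P['top'],P['scene'],np.array(a,float).reshape(2,1),np.array(b,float).reshape(2,1));return (X[:3]/X[3]).ravel().round(1)
E
python3 - <<'E'
from h import *
for nm,a,b,z in [('bell',(391.3,290),(200.5,249.7),56),('lid',(419.7,209.7),(220.3,318.3),95),('cork',(217.2,292.1),(331.6,171.1),10)]:
    print(nm,tri(a,b),ray('top',*a,z),ray('scene',*b,z))
for nm,u,v,z in [('red',388,283,100),('yellow',260,287,100),('slate',383,363,10),('saucer',178,360,10),('sugar',593,370,40),('spoon a',328,350,5),('spoon b',330,395,5),('gspout',532,303,90),('ghandle',516,230,90),('rspout',411,318,90),('yspout',276,323,90)]: print(nm,ray('top',u*.8,v*.8,z))
E
```

```text
bell [ 424.7 -221.    54.8] [ 424.4 -221.1] [ 425.4 -221.1]
lid [ 640.6 -306.4   84.6] [ 637.6 -304.6] [ 645.4 -307.4]
cork [434.7 261.2   3.2] [434.  259.4] [438.5 258.1]
red [596.9  -5. ]
yellow [594.5 269.6]
slate [432.5   9.5]
saucer [450.6 468.6]
sugar [ 403.4 -452.1]
spoon a [465.2 133.3]
spoon b [364.8 129.3]
gspout [ 547.6 -315.3]
ghandle [ 712.5 -291.9]
rspout [521.1 -52.6]
yspout [517.3 236.2]
```

Both cameras agree within 2–3 mm: bell (425,-221), green pot axis (640,-306), cork (436,259). I'll close the fingers and go above the bell.

play_rows(plan=[{"offset": [2.8,-2.87,0],"angular": [0,0,0],"gripper": 0},{"offset": [2.8,-2.87,0],"angular": [0,0,0],"gripper": 0},{"offset": [2.8,-2.87,0],"angular": [0,0,0],"gripper": 0},{"offset": [2.8,-2.87,0],"angular": [0,0,0],"gripper": 0},{"offset": [2.8,-2.87,0],"angular": [0,0,0],"gripper": 0}])

```text
t: 0.72
position: [363.2, -411.3, 249.7]
tool_rot: [-180.0, 0.0, 26.6]
ft_force: [1.3, 0.9, -0.1]
finger_gap: -0.001
finger_force: 0.0
```

play_rows(plan=[{"offset": [2.8,-2.87,0],"angular": [0,0,0],"gripper": 0},{"offset": [2.8,-2.87,0],"angular": [0,0,0],"gripper": 0},{"offset": [2.8,-2.87,0],"angular": [0,0,0],"gripper": 0},{"offset": [2.8,-2.87,0],"angular": [0,0,0],"gripper": 0},{"offset": [2.8,-2.87,0],"angular": [0,0,0],"gripper": 0}])

```text
t: 1.35
position: [424.1, -220.4, 249.9]
tool_rot: [-180.0, 0.0, 26.6]
ft_force: [0.9, 0.3, -0.6]
finger_gap: 0.004
finger_force: 0.0
```

On target. Going down to z ≈ 100 and looking.

play_rows(plan=[{"offset": [0,0,4],"angular": [0,0,0],"gripper": 0},{"offset": [0,0,4],"angular": [0,0,0],"gripper": 0},{"offset": [0,0,4],"angular": [0,0,0],"gripper": 0},{"offset": [0,0,3],"angular": [0,0,0],"gripper": 0},{"offset": [0,0,0],"angular": [0,0,0],"gripper": 0}])

```text
t: 1.98
position: [422.7, -221.1, 98.4]
tool_rot: [-179.8, 0.2, 26.6]
ft_force: [-0.3, -0.3, 0.7]
finger_gap: 0.001
finger_force: 0.0
```

Run:
```python
from station import *
import cv2,numpy as np
f=[camera(n)['frame'][v-40:v+40,u-40:u+40,::-1] for n,u,v in(("top",391,290),("scene",200,250))]
cv2.imwrite('pics/b1.png',cv2.resize(np.hstack(f),(800,400),interpolation=cv2.INTER_CUBIC)); print(get_state()['position'])
```

```text
[ 424.16690722 -221.84092681  100.50713417]
```

View pics/b1.png

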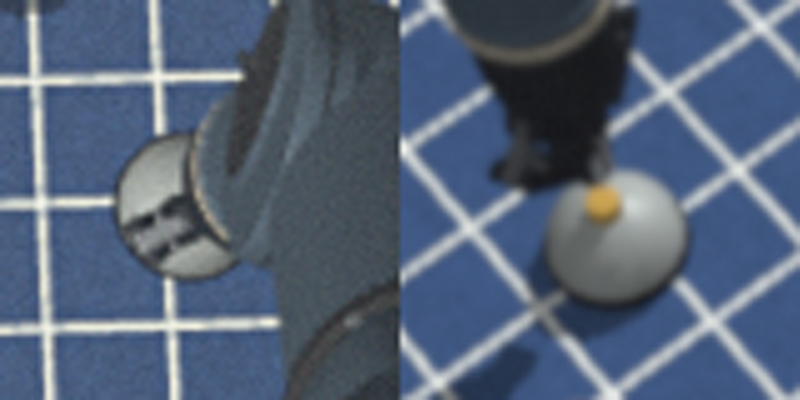

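The hand looks left of the plunger in the scene view: tips around crop x 510–600, plunger at (602,205). I'll overlay the expected tool projections to check.

Run:
```python
from station import *
from h import *
s=get_state();p=s['position'];print(p,s['finger_gap'])
out=[]
for n,u,v in(("top",391,280),("scene",200,225)):
    c=camera(n); print(np.abs(c['extrinsics']-d[n]['extrinsics']).max())
    f=np.ascontiguousarray(c['frame'][v-40:v+40,u-40:u+40,::-1]);f=cv2.resize(f,(400,400) if 0 else (400,400),interpolation=cv2.INTER_CUBIC)
    for h,col in((-19,(0,0,255)),(0,(0,255,255)),(54,(0,255,0)),(130,(255,0,255))):
        q=P[n]@[*(p+[0,0,h]),1];q=q[:2]/q[2]
        cv2.circle(f,(int((q[0]-u+40)*5),int((q[1]-v+40)*5)),4,col,1)
    out.append(f)
cv2.imwrite('pics/b2.png',np.hstack(out))
```

```text
[ 424.16690722 -221.84092681  100.50713417] -0.0004482889618226521
0.0
0.0
```

View pics/b2.png

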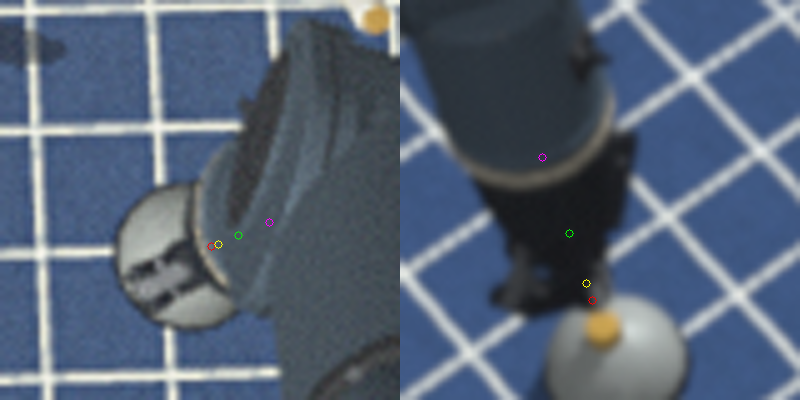

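The overlay agrees: the tool axis and tips meet the markers, right over the plunger, and the left lump is the lower knuckle. Pressing in small steps.

play_rows(plan=[{"offset": [0,0,1],"angular": [0,0,0],"gripper": 0},{"offset": [0,0,1],"angular": [0,0,0],"gripper": 0},{"offset": [0,0,0.3],"angular": [0,0,0],"gripper": 0},{"offset": [0,0,0.2],"angular": [0,0,0],"gripper": 0},{"offset": [0,0,0],"angular": [0,0,0],"gripper": 0}])

```text
t: 2.8
position: [423.9, -221.7, 74.9]
tool_rot: [-180.0, 0.0, 26.6]
ft_force: [0.8, 0.3, 0.2]
finger_gap: 0.005
finger_force: 0.0
```

play_rows(plan=[{"offset": [0,0,0.2],"angular": [0,0,0],"gripper": 0},{"offset": [0,0,0.1],"angular": [0,0,0],"gripper": 0},{"offset": [0,0,0.1],"angular": [0,0,0],"gripper": 0},{"offset": [0,0,0],"angular": [0,0,0],"gripper": 0},{"offset": [0,0,0],"angular": [0,0,0],"gripper": 0}])

```text
t: 3.42
position: [424.0, -221.8, 71.1]
tool_rot: [180.0, -0.0, 26.6]
ft_force: [-1.1, 0.5, 3.7]
finger_gap: 0.001
finger_force: 1.4
```

Contact is as expected at about 74 mm. Now to the bottom of the stroke.

play_rows(plan=[{"offset": [0,0,0.1],"angular": [0,0,0],"gripper": 0},{"offset": [0,0,0.1],"angular": [0,0,0],"gripper": 0},{"offset": [0,0,0.1],"angular": [0,0,0],"gripper": 0},{"offset": [0,0,0],"angular": [0,0,0],"gripper": 0},{"offset": [0,0,0],"angular": [0,0,0],"gripper": 0}])

```text
t: 4.05
position: [424.1, -221.8, 68.6]
tool_rot: [180.0, -0.0, 26.6]
ft_force: [-1.6, 1.6, 15.1]
finger_gap: -0.001
finger_force: 7.5
```

At 15 N with z 68.6 the plunger is bottomed, so the bell is rung. Rising, then over to the green pot.

play_rows(plan=[{"offset": [0,0,-2],"angular": [0,0,0],"gripper": 0},{"offset": [0,0,-5],"angular": [0,0,0],"gripper": 0},{"offset": [0,0,-5],"angular": [0,0,0],"gripper": 0},{"offset": [0,0,-5],"angular": [0,0,0],"gripper": 0},{"offset": [2.6,2.86,0],"angular": [0,0,0],"gripper": 0}])

```text
t: 4.68
position: [460.5, -236.3, 242.2]
tool_rot: [179.7, -0.2, 26.5]
ft_force: [2.3, -0.2, -0.5]
finger_gap: -0.002
finger_force: 0.0
```

play_rows(plan=[{"offset": [2.6,2.86,0],"angular": [0,0,0],"gripper": 0},{"offset": [2.6,2.86,0],"angular": [0,0,0],"gripper": 0},{"offset": [2.6,2.86,0],"angular": [0,0,0],"gripper": 0},{"offset": [2.6,2.86,0],"angular": [0,0,0],"gripper": 0},{"offset": [2.6,2.86,0],"angular": [0,0,0],"gripper": 0}])

```text
t: 5.3
position: [641.3, -305.8, 237.4]
tool_rot: [-180.0, 0.0, 26.6]
ft_force: [1.1, -0.7, -0.1]
finger_gap: 0.001
finger_force: 0.0
```

play_rows(plan=[{"offset": [0,0,0],"angular": [0,0,0],"gripper": 0}])

```text
t: 5.42
position: [642.0, -305.7, 236.2]
tool_rot: [-180.0, 0.0, 26.6]
ft_force: [-1.0, 0.0, -0.4]
finger_gap: 0.001
finger_force: 0.0
```

play_rows(plan=[{"offset": [0,0,3],"angular": [0,0,0],"gripper": 0},{"offset": [0,0,2],"angular": [0,0,0],"gripper": 0},{"offset": [0,0,1],"angular": [0,0,0],"gripper": 0},{"offset": [0,0,0.6],"angular": [0,0,0],"gripper": 0},{"offset": [0,0,0],"angular": [0,0,0],"gripper": 0}])

```text
t: 6.05
position: [640.2, -305.4, 172.2]
tool_rot: [180.0, -0.0, 26.6]
ft_force: [0.5, -0.7, 0.6]
finger_gap: 0.0
finger_force: 0.0
```

Run:
```python
from station import *
from h import *
p=get_state()['position'];print(p)
f=[]
for n,u,v in(("top",420,205),("scene",220,300)):
    c=cv2.resize(camera(n)['frame'][v-45:v+45,u-45:u+45,::-1],(400,400),interpolation=cv2.INTER_CUBIC)
    q=P[n]@[*(p-[0,0,19]),1];q=q[:2]/q[2];k=400/90
    cv2.circle(c,(int((q[0]-u+45)*k),int((q[1]-v+45)*k)),4,(0,0,255),1)
    f.append(c)
cv2.imwrite('pics/g.png',np.hstack(f))
```

```text
[ 640.2475774  -305.44977913  172.22669853]
```

View pics/g.png

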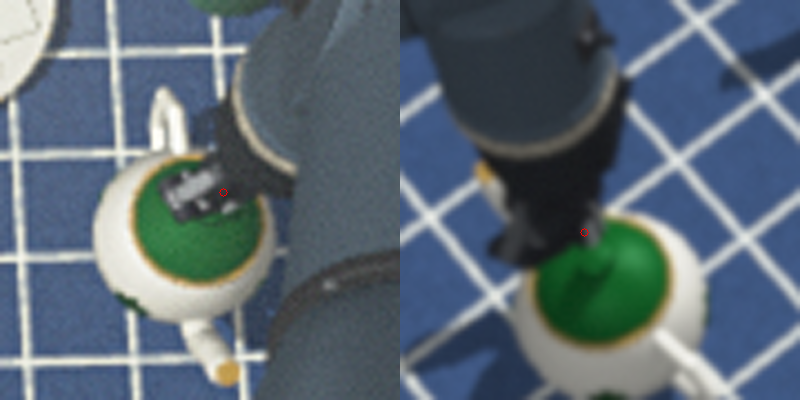

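The tips hang over the lid, and the knob shows just below them at scene crop (600,260), which matches about 25 mm of clearance. Holding there.

play_rows(plan=[{"offset": [0,0,0],"angular": [0,0,0],"gripper": 0},{"offset": [0,0,0],"angular": [0,0,0],"gripper": 0},{"offset": [0,0,0],"angular": [0,0,0],"gripper": 0},{"offset": [0,0,0],"angular": [0,0,0],"gripper": 0},{"offset": [0,0,0],"angular": [0,0,0],"gripper": 0}])

```text
t: 6.78
position: [640.3, -305.4, 172.0]
tool_rot: [-180.0, -0.0, 26.6]
ft_force: [-0.3, -0.2, 0.2]
finger_gap: 0.001
finger_force: 0.0
```

play_rows(plan=[{"offset": [0,0,0],"angular": [0,0,0],"gripper": 0},{"offset": [0,0,0],"angular": [0,0,0],"gripper": 0},{"offset": [0,0,0],"angular": [0,0,0],"gripper": 0},{"offset": [0,0,0],"angular": [0,0,0],"gripper": 0},{"offset": [0,0,0],"angular": [0,0,0],"gripper": 0}])

```text
t: 7.4
position: [640.3, -305.4, 172.0]
tool_rot: [-180.0, 0.0, 26.6]
ft_force: [0.1, 0.3, 0.3]
finger_gap: -0.003
finger_force: 0.0
```

play_rows(plan=[{"offset": [0,0,0],"angular": [0,0,0],"gripper": 0},{"offset": [0,0,0],"angular": [0,0,0],"gripper": 0},{"offset": [0,0,0],"angular": [0,0,0],"gripper": 0},{"offset": [0,0,0],"angular": [0,0,0],"gripper": 0},{"offset": [0,0,0],"angular": [0,0,0],"gripper": 0}])

```text
t: 8.02
position: [640.3, -305.4, 172.0]
tool_rot: [-180.0, -0.0, 26.6]
ft_force: [-0.4, 0.6, -0.5]
finger_gap: 0.001
finger_force: 0.0
```

play_rows(plan=[{"offset": [0,0,0],"angular": [0,0,0],"gripper": 0},{"offset": [0,0,0],"angular": [0,0,0],"gripper": 0},{"offset": [0,0,0],"angular": [0,0,0],"gripper": 0},{"offset": [0,0,0],"angular": [0,0,0],"gripper": 0},{"offset": [0,0,0],"angular": [0,0,0],"gripper": 0}])

```text
t: 8.65
position: [640.3, -305.4, 172.0]
tool_rot: [180.0, -0.0, 26.6]
ft_force: [-0.1, 0.6, -0.2]
finger_gap: 0.002
finger_force: 0.0
```

play_rows(plan=[{"offset": [0,0,-3],"angular": [0,0,0],"gripper": 0},{"offset": [0,0,-4],"angular": [0,0,0],"gripper": 0},{"offset": [0,0,-4],"angular": [0,0,0],"gripper": 0},{"offset": [0,0,0],"angular": [0,0,0],"gripper": 0}])

```text
t: 9.15
position: [641.7, -306.1, 286.0]
tool_rot: [179.7, -0.2, 26.6]
ft_force: [1.0, -0.1, -0.7]
finger_gap: 0.002
finger_force: 0.0
```

play_rows(plan=[{"offset": [0.46,-3.97,0],"angular": [0,0,0],"gripper": 0},{"offset": [0.46,-3.97,0],"angular": [0,0,0],"gripper": 0},{"offset": [0.46,-3.97,0],"angular": [0,0,0],"gripper": 0},{"offset": [0.46,-3.97,0],"angular": [0,0,0],"gripper": 0},{"offset": [0.46,-3.97,0],"angular": [0,0,0],"gripper": 0}])

```text
t: 9.78
position: [571.1, -116.3, 281.2]
tool_rot: [-180.0, 0.0, 26.6]
ft_force: [0.3, -0.0, 0.6]
finger_gap: 0.002
finger_force: 0.0
```

play_rows(plan=[{"offset": [0.46,-3.97,0],"angular": [0,0,0],"gripper": 0},{"offset": [0.46,-3.97,0],"angular": [0,0,0],"gripper": 0},{"offset": [0.46,-3.97,0],"angular": [0,0,0],"gripper": 0},{"offset": [0.46,-3.97,0],"angular": [0,0,0],"gripper": 0},{"offset": [0.46,-3.97,0],"angular": [0,0,0],"gripper": 0}])

```text
t: 10.4
position: [502.9, 71.3, 281.4]
tool_rot: [-180.0, 0.0, 26.6]
ft_force: [0.2, -0.2, -0.3]
finger_gap: 0.001
finger_force: 0.0
```

play_rows(plan=[{"offset": [0.46,-3.97,0],"angular": [0,0,0],"gripper": 0},{"offset": [0.46,-3.97,0],"angular": [0,0,0],"gripper": 0},{"offset": [0.46,-3.97,0],"angular": [0,0,0],"gripper": 0},{"offset": [0.46,-3.97,0],"angular": [0,0,0],"gripper": 0},{"offset": [0.46,-3.97,0],"angular": [0,0,0],"gripper": 0}])

```text
t: 11.02
position: [434.8, 259.0, 281.4]
tool_rot: [180.0, 0.0, 26.6]
ft_force: [0.5, 1.0, 0.7]
finger_gap: -0.003
finger_force: 0.0
```

play_rows(plan=[{"offset": [0,0,0],"angular": [0,0,0],"gripper": 0}])

```text
t: 11.15
position: [433.8, 261.1, 281.4]
tool_rot: [-179.9, 0.0, 26.9]
ft_force: [0.9, -0.9, -0.1]
finger_gap: -0.002
finger_force: 0.0
```

```bash
python3 -c "
from station import *
s=get_state();print(s['position'],s['tool_rot'],s['joint_pos'])"
```

```text
[433.80091659 261.06013687 281.44111718] [-1.79914686e+02  3.81933149e-02  2.68868234e+01] [ -26.92052936   17.19329588  -12.48363222  104.31434463    4.16995309
   58.9625023  -104.12994039]
```

play_rows(plan=[{"offset": [0,0,4],"angular": [0,0,0],"gripper": 0},{"offset": [0,0,4],"angular": [0,0,0],"gripper": 0},{"offset": [0,0,4],"angular": [0,0,0],"gripper": 0},{"offset": [0,0,3],"angular": [0,0,0],"gripper": 0},{"offset": [0,0,0],"angular": [0,0,0],"gripper": 0}])

```text
t: 11.78
position: [434.6, 256.4, 130.1]
tool_rot: [179.9, 0.3, 26.5]
ft_force: [0.3, -0.1, 1.4]
finger_gap: 0.008
finger_force: 0.0
```

Run:
```python
from station import *
from h import *
p=get_state()['position'];print(p)
f=[]
for n,u,v in(("top",220,275),("scene",340,155)):
    c=cv2.resize(camera(n)['frame'][v-60:v+60,u-60:u+60,::-1],(400,400),interpolation=cv2.INTER_CUBIC)
    q=P[n]@[*(p-[0,0,19]),1];q=q[:2]/q[2];k=400/120
    cv2.circle(c,(int((q[0]-u+60)*k),int((q[1]-v+60)*k)),4,(0,0,255),1)
    f.append(c)
cv2.imwrite('pics/k.png',np.hstack(f))
```

```text
[434.56992073 256.37010161 130.10569253]
```

View pics/k.png

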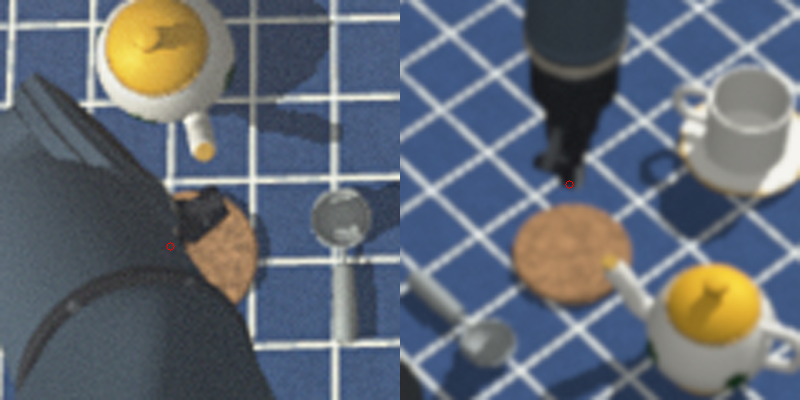

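The tips are directly above the cork, which is centred at scene crop (572,253), and the yellow spout is well clear. Lowering to z ≈ 57 and holding.

play_rows(plan=[{"offset": [0,0,3],"angular": [0,0,0],"gripper": 0},{"offset": [0,0,2.5],"angular": [0,0,0],"gripper": 0},{"offset": [0,0,1.2],"angular": [0,0,0],"gripper": 0},{"offset": [0,0,0.6],"angular": [0,0,0],"gripper": 0},{"offset": [0,0,0],"angular": [0,0,0],"gripper": 0}])

```text
t: 12.5
position: [435.9, 258.2, 59.5]
tool_rot: [-180.0, -0.0, 26.6]
ft_force: [0.4, -0.8, -0.1]
finger_gap: -0.001
finger_force: 0.0
```

play_rows(plan=[{"offset": [0,0,0],"angular": [0,0,0],"gripper": 0},{"offset": [0,0,0],"angular": [0,0,0],"gripper": 0},{"offset": [0,0,0],"angular": [0,0,0],"gripper": 0},{"offset": [0,0,0],"angular": [0,0,0],"gripper": 0},{"offset": [0,0,0],"angular": [0,0,0],"gripper": 0}])

```text
t: 13.12
position: [435.6, 258.0, 59.0]
tool_rot: [-180.0, -0.0, 26.6]
ft_force: [0.2, 0.8, -0.1]
finger_gap: 0.001
finger_force: 0.0
```

play_rows(plan=[{"offset": [0,0,0],"angular": [0,0,0],"gripper": 0},{"offset": [0,0,0],"angular": [0,0,0],"gripper": 0},{"offset": [0,0,0],"angular": [0,0,0],"gripper": 0},{"offset": [0,0,0],"angular": [0,0,0],"gripper": 0},{"offset": [0,0,0],"angular": [0,0,0],"gripper": 0}])

```text
t: 13.75
position: [435.6, 258.0, 59.0]
tool_rot: [-180.0, 0.0, 26.6]
ft_force: [-0.1, -0.1, 0.2]
finger_gap: 0.002
finger_force: 0.0
```

play_rows(plan=[{"offset": [0,0,0],"angular": [0,0,0],"gripper": 0},{"offset": [0,0,0],"angular": [0,0,0],"gripper": 0},{"offset": [0,0,0],"angular": [0,0,0],"gripper": 0},{"offset": [0,0,0],"angular": [0,0,0],"gripper": 0},{"offset": [0,0,0],"angular": [0,0,0],"gripper": 0}])

```text
t: 14.38
position: [435.6, 258.0, 59.0]
tool_rot: [-180.0, -0.0, 26.6]
ft_force: [-0.0, -0.4, 0.6]
finger_gap: -0.003
finger_force: 0.0
```

play_rows(plan=[{"offset": [0,0,0],"angular": [0,0,0],"gripper": 0},{"offset": [0,0,0],"angular": [0,0,0],"gripper": 0},{"offset": [0,0,0],"angular": [0,0,0],"gripper": 0},{"offset": [0,0,0],"angular": [0,0,0],"gripper": 0},{"offset": [0,0,0],"angular": [0,0,0],"gripper": 0}])

```text
t: 15.0
position: [435.6, 258.0, 59.0]
tool_rot: [-180.0, -0.0, 26.6]
ft_force: [-0.2, -0.1, -0.1]
finger_gap: -0.0
finger_force: 0.0
```

```bash
python3 -c "
from station import *
print(finish_job())"
```

```text
the job is handed in; nothing more can be done
None
```

The bell was rung (15 N with the plunger bottomed) and let go, then the tool pointed down at the green teapot's knob and then the cork stand for over 2 s each. I handed the job in after about 15 s, still pointing at the cork; the only contact felt was the bell press, and no verdict was returned.

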